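# Close the hold-down leaf over the spark plug

## Task

Two identical hold-down fixtures stand on the bench among other things, their hinged leaves leaning back open: a spark plug lies in the nest of one, a bolt in the nest of the other. Swing the leaf of the spark plug's fixture up past upright and over, and lower it gently, without letting it drop, until it lies on its rest pins over the plug; then let go. Leave the bolt's fixture open and the spark plug in its nest.

Things in the scene. Friction and masses are not known exactly. Their poses are not given: they have to be found in the camera images.
- plug_leaf (a joint): hinge angle (rad) of the steel leaf of the fixture that holds the spark plug: 0 = closed, level on its rest pins over the nest; pi/2 = upright; 1.83 = leaning back on its rear pins, as it starts. The 0.16 kg leaf swings easily: let go, it falls to one side. Hinge axis level, 88 to 116 mm above the bench. The fixture (grey block 70 x 78 mm with an aluminium nest on top) is fixed.
- plug_leaf_bar (a point): middle of the round grab bar at that leaf's free end: 12 mm thick, 68 mm long, parallel to the hinge axis, 34 mm free between bar and leaf plate. x: level, along the bar; y: from the bar to the hinge axis, which is 100 mm away; z: normal to the leaf, up when closed. Closed, the bar is level with the hinge, on its side x cross world-up. It can turn between lightly closed fingers.
- bolt_leaf (a joint): hinge angle of the identical leaf of the other fixture, which stands farther to the robot's left and whose nest holds a bolt; same meaning. It starts leaning back (1.83) and must stay so.
- spark_plug: the spark plug, 65 x 24 x 20 mm, lying in the channel (30 mm wide, floor 28 mm below the hinge axis) of its fixture's nest, 38 mm from the hinge axis and parallel to it; origin: centre of its underside, y along its length. The closed leaf, a flat frame 64 mm wide and 8 mm thick, clears it by 4 mm. Another spark plug lies loose on the bench and has no part in the job.

How it is judged:
On the way:
1. the spark plug's leaf has been swung up past upright towards the nest (value of joint plug_leaf below 1.4 rad), for 0.1 s.
At the end, for the whole second after the job is handed in: The leaf over the spark plug lies closed (within 10 degrees) and at rest, the spark plug is still in its nest (within 20 mm of where it lay), and the bolt fixture's leaf is still leaning back open (above 1.6 rad) (value of joint plug_leaf below 0.17 rad and velocity of joint plug_leaf between -0.2 and 0.2 rad/s and value of joint bolt_leaf above 1.6 rad and distance of spark_plug from where it was at the start of the episode below 0.02 m); the robot touches nothing.
It fails at once if the leaf slams: it falls faster than 4.5 rad/s in the last 40 degrees before its rest pins, as it does when let go from well over 10 mm above them (value of joint plug_leaf below 0.7 rad and velocity of joint plug_leaf below -4.5 rad/s).
It fails at once if the bolt fixture's leaf is swung off its open rest by more than about 20 degrees (value of joint bolt_leaf below 1.5 rad).
It also fails if it takes over 32 s, if anything falls off the work surface, if the arm or the gripper's body presses on something with over 40 N, if the wrist force passes 120 N, or if a joint passes its speed limit or range.

## Robot

A 6-joint arm with a two-finger parallel gripper is mounted at the origin on a cart in front of the work surface, level with it; the furniture and walls round the work are solid. World frame = base frame: x ahead of the robot, y to its left, z up, the work surface at z = 0. Lengths are in m, angles in rad, forces in N, time in s.
With the tool pointing down it reaches from about 0.225 to 0.875 m from the base axis. Payload 3.4 kg.
Tool frame: the origin (TCP) lies at the very end of the fingers, on their centre line; the grasp point (between the pads) lies 19 mm behind it (manip.pinch_z is the distance from the TCP to the grasp point, in m); z points along the fingers, y is the line along which they close (so a half turn about z gives the same grasp; the last joint's range is limited). The gripper opens to 85 mm and grips with 20 to 120 N. Pads are 22 mm wide; open, the fingers measure 114 mm over their backs; the gripper's body (76 mm by 85 mm) begins 54 mm behind the grasp point. The pads swing forward as they close: fully open they stand 13 mm farther back than shut.
Start: joints at [-1.448, 0.276, 1.505, -0, 1.361, -0.121], TCP at [0.139, -0.558, 0.231] pointing down, gripper open.
Joint ranges: [-2.89, 2.89], [-0.75, 2.08], [0.22, 2.7], [-1.18, 4.32], [0.11, 2.71], [-2.7, 2.7]. Speed limits (rad/s): [2.57, 2.57, 3.14, 3.14, 3.14, 3.14].

## Interface

Orientations are given as a unit quaternion [w, x, y, z].
In Python, from rig import manip gives the robot as it stands. The module is installed in compiled form; this text tells all that it offers.
- The arm moves only by the shell command python3 -m jog 'ROWS' [FORCE]. ROWS is JSON, a list of rows, each an object of numbers: "dx", "dy", "dz": the shift along the tool's x, y, z each as a share of 25 cm, from -1 to 1; "ax", "ay", "az": the turn, a rotation vector about the tool's x, y, z each as a share of 90 degrees, from -1 to 1; "grip": the opening, from -1 (shut) to 1 (fully open), so that 0 is half open. A call has 1 to 5 rows; each row is the pose to reach, as a shift and turn from the pose commanded when the call began, along the tool's axes at that moment; what a row does not reach only later rows make up. A row lasts 1/12 s, in which the tool goes at most 41.7 mm and 7.16 degrees, less where a joint would pass 70% of its speed; a pose out of reach is approached as far as the arm can. A call with a number of a shift or a turn outside -1 to 1 is refused whole. A call with a gripper value outside its range is refused whole. The fingers move at their own pace and stop on an object; FORCE is the grip in N (left out, the last holds). Time passes only in rows, so rows that repeat a pose let the fingers close. It gives the time, the measured TCP pose, the force, the opening and the grip force at its end, in the units of the state.
- manip.get_state(): the state, without advancing time (a new reading comes with each control period).
- manip.get_image(name): name is "scene" or "top" or "wrist"; returns a dict with "img" (384x512x3 uint8, red, green, blue), "mtx" (3x3 intrinsics, pixels), "k1" (the pictures are not rectified: a ray, as slopes to the right and down, at radius r is drawn at 1 + k1 r^2 times it, then the intrinsics apply), "world_to_cam" (4x4, takes a point from world to camera coordinates); the wrist camera has in their place "T_tool_cam" (4x4, takes a point from camera to tool coordinates, whose origin is the TCP and whose axes are the flange's). Camera axes: x right, y down, z forward; pixel columns grow to the right and rows downward; lengths in m; the calibration is good to about 2 mm. A picture is of the moment at which its call begins: read the wrist's pose just before it. There is no depth.
- manip.sign_off(): hands the job in; it is judged then, once.
The state is a dict: "clock": time; "qpos": joint angles; "qd": joint speeds; "effort": joint torques, N m; "position": TCP position; "ee_rot": TCP orientation; "contact_force": force on the tool from outside, world axes, zero at the start; "moment": the same for the moment, N m; "width": finger opening in m; "gripper_force": force on a finger pad.
Only numpy, scipy, OpenCV 4.12 (cv2) and the standard library are available. Lean on these libraries where they do the work, as an engineer would, in place of code of your own. Each camera call takes 0.05 s, during which the arm holds its last target. There are 200 camera calls.

## Working session

There is one attempt and no reset: what is moved stays moved. The work goes in short steps, Python scripts to look and compute and a shell command to move; the robot and the scene stay as the last step left them, time stands still between calls to the robot, and variables do not carry over. Pictures are saved under pics/ and viewed, at most 10 in all, crops included, and the job is handed in when it is done.

```bash
mkdir -p pics; python3 - <<'E'
from rig import manip
import cv2,numpy as np
for n in("scene","top"):
    d=manip.get_image(n); cv2.imwrite(f"pics/{n}0.png",d["img"][:,:,::-1])
    np.savez(f"pics/{n}0.npz",**d)
    print(n,d["mtx"].tolist(),d["k1"],np.round(d["world_to_cam"],3).tolist())
s=manip.get_state();print(s["clock"],s["position"],s["ee_rot"],s["width"],manip.pinch_z)
E
```

```text
scene [[422.72918020537713, 0.0, 252.27387242706808], [0.0, 422.72918020537713, 193.21544944093847], [0.0, 0.0, 1.0]] -0.002827826377893385 [[0.959, -0.282, 0.011, -0.429], [-0.193, -0.685, -0.703, 0.117], [0.206, 0.672, -0.711, 0.961], [0.0, 0.0, 0.0, 1.0]]
top [[385.4311168277357, 0.0, 253.09481517173896], [0.0, 385.4311168277357, 193.96266155525979], [0.0, 0.0, 1.0]] -0.026392211367250364 [[-0.008, -1.0, -0.007, -0.11], [-0.995, 0.009, -0.096, 0.43], [0.096, 0.006, -0.995, 0.945], [0.0, 0.0, 0.0, 1.0]]
0.1 [ 0.13873063 -0.55751503  0.23051429] [-8.49537117e-04  9.92576653e-01  1.21617706e-01 -6.67254441e-06] 0.08511420772767135 0.0187
```

View pics/scene0.png

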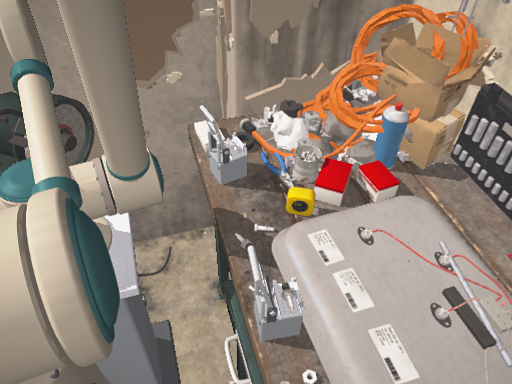

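View pics/top0.png

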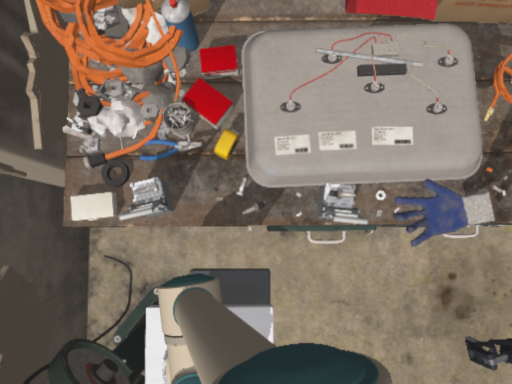

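The scene view shows the fixtures at (222,160) and (275,305). In the top view they are at (148,198) and (340,203), with the nearer/right one presumably the plug's. I'll zoom in on both.

```bash
python3 - <<'E'
import cv2,numpy as np
t=cv2.imread("pics/top0.png");s=cv2.imread("pics/scene0.png")
a=cv2.resize(t[172:232,300:380],(400,300),interpolation=cv2.INTER_CUBIC)
b=cv2.resize(t[172:232,110:190],(400,300),interpolation=cv2.INTER_CUBIC)
c=cv2.resize(s[230:350,230:310],(200,300),interpolation=cv2.INTER_CUBIC)
c=cv2.resize(s[230:345,225:378],(400,300),interpolation=cv2.INTER_CUBIC)
d=cv2.resize(s[95:185,180:300],(400,300),interpolation=cv2.INTER_CUBIC)
cv2.imwrite("pics/crop1.png",np.vstack([np.hstack([a,b]),np.hstack([c,d])]))
E
```

```text
(no output)
```

View pics/crop1.png

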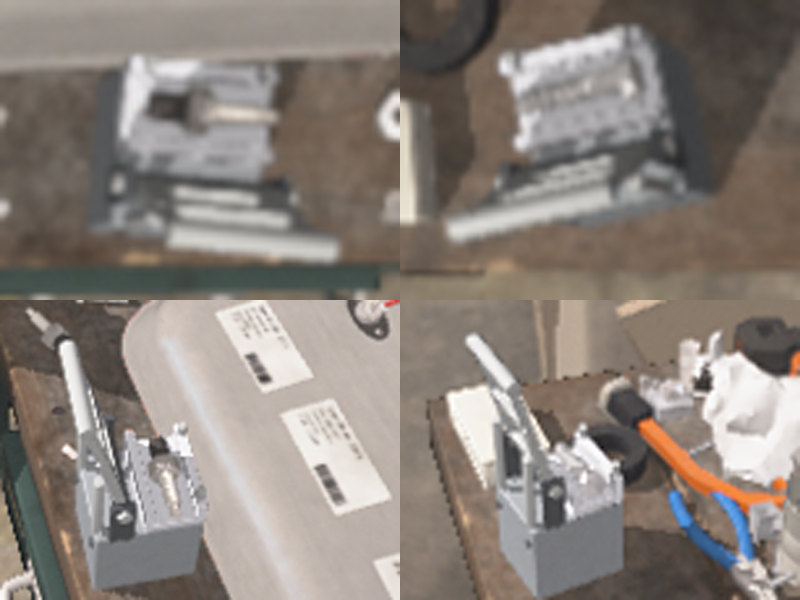

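The crops confirm it: the near fixture (top-left and bottom-left crops) holds the plug. Its bar runs in the top view from about (333,219) to (368,222), and in the scene view from about (250,247) to (259,291). The leaf leans towards the robot and closes away from it. Next I'll triangulate the bar ends.

```bash
cat > h.py <<'E'
import numpy as np,cv2
def ray(d,p):
    k=float(d["k1"]);xd=(np.array(p)-d["mtx"][:2,2])/d["mtx"][0,0];x=xd.copy()
    for _ in range(10): x=xd/(1+k*(x@x))
    W=d["world_to_cam"] ; R=W[:3,:3]
    v=R.T@np.append(x,1); return -R.T@W[:3,3], v/np.linalg.norm(v)
def tri(d1,p1,d2,p2):
    o1,v1=ray(d1,p1);o2,v2=ray(d2,p2)
    s=np.linalg.lstsq(np.c_[v1,-v2],o2-o1,rcond=None)[0]
    a=o1+s[0]*v1;b=o2+s[1]*v2
    return (a+b)/2,np.linalg.norm(a-b)
def plane(d,p,z):
    o,v=ray(d,p);return o+v*(z-o[2])/v[2]
E
python3 - <<'E'
from h import *
t=np.load("pics/top0.npz");s=np.load("pics/scene0.npz")
A,ea=tri(t,(333.3,219),s,(250.5,248));B,eb=tri(t,(367.3,221.5),s,(258.5,291))
print(A,ea,B,eb,np.linalg.norm(A-B))
for z in(.18,.2,.21):print(z,plane(t,(333.3,219),z),plane(t,(367.3,221.5),z))
# plug center
print(tri(t,(300+207/5,172+112/5),s,(225+167*.3825,230+172*.3825)))
E
```

```text
[ 0.35963703 -0.27540919  0.20662751] 0.001239387055172803 [ 0.35308361 -0.34800739  0.19027943] 0.0013355597300776017 0.07470412264473529
0.18 [ 0.35981709 -0.28063159  0.18      ] [ 0.35396563 -0.35112819  0.18      ]
0.2 [ 0.35922605 -0.27660911  0.2       ] [ 0.35352067 -0.34534586  0.2       ]
0.21 [ 0.35893054 -0.27459787  0.21      ] [ 0.35329819 -0.3424547   0.21      ]
(array([ 0.41988839, -0.31793241,  0.09690822]), np.float64(0.002466226485243593))
```

```bash
python3 - <<'E'
from h import *
t=np.load("pics/top0.npz");s=np.load("pics/scene0.npz")
for a,b in [((292,144),(324,247)),((337,141),(351,289)),((392,135),(391,352))]: print(tri(t,a,s,b))
print(plane(t,(345,185),.0),plane(t,(345,185),.08))
E
python3 -m jog '[{"dx":0.6,"dy":-0.4,"dz":-0.36,"az":-0.4,"grip":0.3},{"dx":0.6,"dy":-0.4,"dz":-0.36,"az":-0.4,"grip":0.3},{"dx":0.6,"dy":-0.4,"dz":-0.36,"az":-0.4,"grip":0.3},{"dx":0.6,"dy":-0.4,"dz":-0.36,"az":-0.4,"grip":0.3},{"dx":0.6,"dy":-0.4,"dz":-0.36,"az":-0.4,"grip":0.3}]' 30
cat >> h.py <<'E'
from scipy.spatial.transform import Rotation as Ro
def go(target,yaw,s):
    # target TCP, tool down with tool y at angle yaw; print shares
    p=np.array(s["position"]);q=np.array(s["ee_rot"]);R=Ro.from_quat(q[[1,2,3,0]])
    y=np.array([np.cos(yaw),np.sin(yaw),0]);z=np.array([0,0,-1.]);x=np.cross(y,z)
    T=Ro.from_matrix(np.c_[x,y,z])
    print("t",s["clock"],"p",p.round(4),"shift",(R.inv().apply(np.array(target)-p)/.25).round(3),"turn",((R.inv()*T).as_rotvec()/(np.pi/2)).round(3))
E
python3 -c "
from h import *;from rig import manip
go([.357,-.311,.32],-.083,manip.get_state())"
```

```text
(array([ 0.54415637, -0.20896314,  0.06026537]), np.float64(0.004194492066737248))
(array([ 0.55162636, -0.31851907,  0.06252597]), np.float64(0.001093730918525624))
(array([ 0.56404728, -0.45227999,  0.06344969]), np.float64(0.0034732164054482382))
[ 0.45184123 -0.34930361  0.        ] [ 0.44240755 -0.33056626  0.08      ]
t 0.1 p [ 0.1387 -0.5575  0.2305] shift [ 1.085 -0.747 -0.356] turn [-0.001 -0.001 -0.792]schema error: expected keys dx, dy, dz, ax, ay, az, grip
```

```bash
python3 -m jog '[{"dx":0.6,"dy":-0.4,"dz":-0.36,"ax":0,"ay":0,"az":-0.4,"grip":0.3},{"dx":0.6,"dy":-0.4,"dz":-0.36,"ax":0,"ay":0,"az":-0.4,"grip":0.3},{"dx":0.6,"dy":-0.4,"dz":-0.36,"ax":0,"ay":0,"az":-0.4,"grip":0.3},{"dx":0.6,"dy":-0.4,"dz":-0.36,"ax":0,"ay":0,"az":-0.4,"grip":0.3},{"dx":0.6,"dy":-0.4,"dz":-0.36,"ax":0,"ay":0,"az":-0.4,"grip":0.3}]' 30
python3 -c "
from h import *;from rig import manip
go([.357,-.311,.32],-.083,manip.get_state())"
```

```text
clock: 0.52
position: [0.2614, -0.4227, 0.3223]
ee_rot: [0.0, 0.906, 0.424, 0.0]
contact_force: [0.6, -0.6, -1.3]
width: 0.0553
gripper_force: 0.0
t 0.5167 p [ 0.2614 -0.4227  0.3223] shift [0.588 0.007 0.01 ] turn [ 0.   -0.   -0.39]
```

```bash
python3 -m jog '[{"dx":0.57,"dy":0,"dz":0,"ax":0,"ay":0,"az":-0.39,"grip":0.3},{"dx":0.57,"dy":0,"dz":0,"ax":0,"ay":0,"az":-0.39,"grip":0.3},{"dx":0.57,"dy":0,"dz":0,"ax":0,"ay":0,"az":-0.39,"grip":0.3},{"dx":0.57,"dy":0,"dz":0,"ax":0,"ay":0,"az":-0.39,"grip":0.3},{"dx":0.57,"dy":0,"dz":0,"ax":0,"ay":0,"az":-0.39,"grip":0.3}]'
python3 - <<'E'
from h import *;from rig import manip
s=manip.get_state();d=manip.get_image("wrist")
cv2.imwrite("pics/w1.png",d["img"][:,:,::-1]);np.savez("pics/w1.npz",pos=s["position"],q=s["ee_rot"],**d)
print(np.round(d["T_tool_cam"],3),d["mtx"])
go([.357,-.311,.32],-.083,s)
E
```

```text
clock: 0.93
position: [0.3543, -0.3122, 0.3212]
ee_rot: [-0.0, 0.734, 0.679, 0.001]
contact_force: [-1.3, -0.6, 0.1]
width: 0.0551
gripper_force: 0.0
[[ 0.001 -0.964 -0.268  0.068]
 [ 1.     0.001 -0.    -0.   ]
 [ 0.    -0.268  0.964 -0.142]
 [ 0.     0.     0.     1.   ]] [[296.60112228   0.         255.64818885]
 [  0.         296.60112228 186.67572277]
 [  0.           0.           1.        ]]
t 0.9333 p [ 0.3543 -0.3122  0.3212] shift [0.006 0.01  0.005] turn [ 0.001 -0.001  0.003]
```

View pics/w1.png

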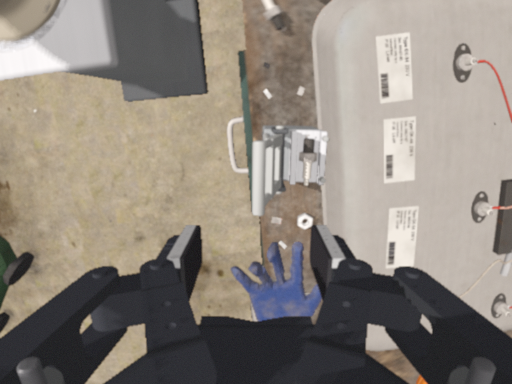

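The wrist view shows the bar as a vertical white strip at column ~259, rows ~142 to 215, between the fingers. The plug is at about (309,160) in the nest.

```bash
python3 - <<'E'
from h import *
w=dict(np.load("pics/w1.npz"));t=np.load("pics/top0.npz");s=np.load("pics/scene0.npz")
q=w["q"];M=np.eye(4);M[:3,:3]=Ro.from_quat(q[[1,2,3,0]]).as_matrix();M[:3,3]=w["pos"]
w["world_to_cam"]=np.linalg.inv(M@w["T_tool_cam"])
g=cv2.cvtColor(w["img"],cv2.COLOR_RGB2GRAY)
for r in(150,165,180,195,208): print(r,g[r,246:285].tolist())
print(g[130:150,259].tolist(),g[205:225,259].tolist())
for z in(.19,.2,.206): print(z,plane(w,(258.5,142),z),plane(w,(258.5,215),z))
print(tri(w,(258.5,142),t,(333.3,219)),tri(w,(258.5,142),s,(250.5,248)),tri(w,(258.5,215),t,(367.3,221.5)),tri(w,(258.5,215),s,(258.5,291)))
E
```

```text
150 [124, 100, 97, 96, 93, 112, 163, 202, 220, 225, 227, 227, 224, 217, 210, 200, 184, 167, 152, 166, 201, 217, 223, 222, 221, 217, 190, 141, 143, 194, 219, 221, 210, 177, 131, 98, 78, 99, 155]
165 [151, 109, 93, 97, 94, 114, 168, 207, 222, 226, 227, 225, 221, 213, 205, 192, 176, 157, 147, 175, 209, 220, 220, 220, 219, 210, 170, 129, 159, 207, 221, 221, 208, 162, 111, 85, 75, 119, 176]
180 [155, 155, 151, 122, 100, 118, 174, 210, 222, 225, 226, 223, 217, 209, 199, 185, 169, 148, 149, 188, 213, 218, 218, 218, 215, 197, 147, 124, 145, 168, 176, 175, 150, 123, 110, 90, 81, 104, 120]
195 [166, 162, 159, 149, 110, 123, 181, 212, 222, 223, 222, 220, 212, 203, 193, 177, 161, 143, 130, 141, 138, 131, 122, 122, 124, 124, 117, 116, 124, 129, 131, 127, 128, 130, 128, 130, 134, 132, 127]
208 [176, 169, 165, 163, 150, 133, 184, 214, 221, 221, 221, 216, 208, 198, 186, 172, 154, 135, 123, 124, 134, 140, 142, 139, 136, 135, 132, 133, 136, 139, 131, 124, 123, 125, 128, 131, 131, 134, 139]
[111, 112, 113, 115, 116, 114, 112, 113, 113, 114, 142, 184, 212, 220, 219, 218, 218, 217, 219, 218] [199, 198, 198, 198, 196, 197, 197, 197, 196, 193, 174, 137, 111, 115, 143, 149, 126, 107, 114, 143]
0.19 [ 0.35971177 -0.27739407  0.19      ] [ 0.35435769 -0.3487905   0.19      ]
0.2 [ 0.35970027 -0.27619515  0.2       ] [ 0.35454169 -0.34498449  0.2       ]
0.206 [ 0.35969337 -0.27547579  0.206     ] [ 0.35465209 -0.34270088  0.206     ]
(array([ 0.35942184, -0.27597129,  0.20268139]), np.float64(0.0005838368214873006)) (array([ 0.35996685, -0.27546763,  0.20666841]), np.float64(0.0005667988272270993)) (array([ 0.3540472 , -0.34776265,  0.19223582]), np.float64(0.0007789799793856574)) (array([ 0.35336744, -0.34829693,  0.19062899]), np.float64(0.002061946448103642))
```

```bash
python3 -m jog '[{"dx":0.005,"dy":0.01,"dz":0.54,"ax":0,"ay":0,"az":0,"grip":0.3},{"dx":0.005,"dy":0.01,"dz":0.54,"ax":0,"ay":0,"az":0,"grip":0.3},{"dx":0.005,"dy":0.01,"dz":0.54,"ax":0,"ay":0,"az":0,"grip":0.3},{"dx":0.005,"dy":0.01,"dz":0.54,"ax":0,"ay":0,"az":0,"grip":0.3},{"dx":0.005,"dy":0.01,"dz":0.54,"ax":0,"ay":0,"az":0,"grip":0.3}]' 20
python3 - <<'E'
from h import *;from rig import manip
s=manip.get_state();d=manip.get_image("wrist")
cv2.imwrite("pics/w2.png",d["img"][:,:,::-1])
go([.357,-.311,.183],-.08,s)
w=dict(np.load("pics/w1.npz"))
q=w["q"];M=np.eye(4);M[:3,:3]=Ro.from_quat(q[[1,2,3,0]]).as_matrix();M[:3,3]=w["pos"]
w["world_to_cam"]=np.linalg.inv(M@w["T_tool_cam"])
for z in(.08,.09,.1):print(plane(w,(327,160),z))
E
```

```text
clock: 1.4
position: [0.3529, -0.3133, 0.1834]
ee_rot: [-0.004, 0.739, 0.674, 0.0]
contact_force: [-0.1, 0.2, 0.9]
width: 0.0557
gripper_force: 0.0
t 1.4 p [ 0.3529 -0.3133  0.1834] shift [0.011 0.016 0.001] turn [-0.004 -0.004 -0.007]
[ 0.44802923 -0.32090306  0.08      ]
[ 0.44572022 -0.31891423  0.09      ]
[ 0.44341122 -0.3169254   0.1       ]
```

View pics/w2.png

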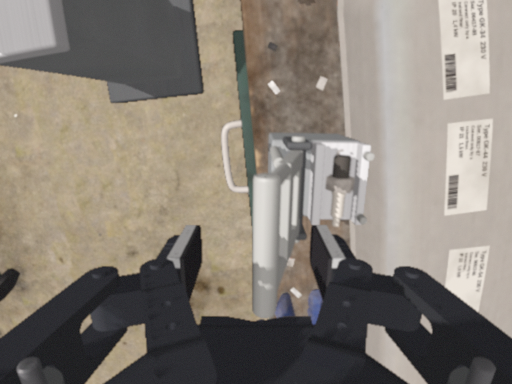

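The bar (columns 252–281, centre ~266) sits about 10 px, roughly 5 mm, towards +y of the finger centre. I'll shift by that and close.

```bash
python3 -m jog '[{"dx":0.01,"dy":0.018,"dz":0,"ax":0,"ay":0,"az":0,"grip":0.3},{"dx":0.01,"dy":0.018,"dz":0,"ax":0,"ay":0,"az":0,"grip":-1},{"dx":0.01,"dy":0.018,"dz":0,"ax":0,"ay":0,"az":0,"grip":-1},{"dx":0.01,"dy":0.018,"dz":0,"ax":0,"ay":0,"az":0,"grip":-1},{"dx":0.01,"dy":0.018,"dz":0,"ax":0,"ay":0,"az":0,"grip":-1}]' 20
python3 -m jog '[{"dx":0,"dy":0,"dz":0,"ax":0,"ay":0,"az":0,"grip":-1},{"dx":0,"dy":0,"dz":0,"ax":0,"ay":0,"az":0,"grip":-1},{"dx":0,"dy":0,"dz":0,"ax":0,"ay":0,"az":0,"grip":-1},{"dx":0,"dy":0,"dz":0,"ax":0,"ay":0,"az":0,"grip":-1},{"dx":0,"dy":0,"dz":0,"ax":0,"ay":0,"az":0,"grip":-1}]' 20
python3 - <<'E'
import numpy as np
th=np.linspace(1.83,-0.03,26)
for i in range(0,25,5):
    for k in range(1,6):
        a,b=th[i],th[i+k]
        print(i//5,round(b,2),"dy",round(.4*(np.cos(b)-np.cos(a)),3),"dz",round(.4*(np.sin(a)-np.sin(b)),3))
E
```

```text
clock: 1.87
position: [0.3598, -0.3134, 0.1876]
ee_rot: [0.001, 0.738, 0.675, -0.0]
contact_force: [-1.5, 0.5, 3.7]
width: 0.0108
gripper_force: 19.5
clock: 2.28
position: [0.3597, -0.3134, 0.1875]
ee_rot: [0.001, 0.738, 0.675, -0.0]
contact_force: [-0.9, 1.1, 6.1]
width: 0.0111
gripper_force: 19.7
0 1.76 dy 0.029 dz -0.007
0 1.68 dy 0.058 dz -0.011
0 1.61 dy 0.088 dz -0.013
0 1.53 dy 0.118 dz -0.013
0 1.46 dy 0.148 dz -0.011
1 1.38 dy 0.029 dz 0.004
1 1.31 dy 0.058 dz 0.011
1 1.23 dy 0.087 dz 0.02
1 1.16 dy 0.115 dz 0.031
1 1.09 dy 0.141 dz 0.044
2 1.01 dy 0.026 dz 0.015
2 0.94 dy 0.05 dz 0.032
2 0.86 dy 0.074 dz 0.05
2 0.79 dy 0.096 dz 0.07
2 0.71 dy 0.116 dz 0.092
3 0.64 dy 0.019 dz 0.023
3 0.57 dy 0.035 dz 0.048
3 0.49 dy 0.05 dz 0.073
3 0.42 dy 0.064 dz 0.1
3 0.34 dy 0.075 dz 0.128
4 0.27 dy 0.009 dz 0.028
4 0.19 dy 0.016 dz 0.057
4 0.12 dy 0.02 dz 0.087
4 0.04 dy 0.023 dz 0.116
4 -0.03 dy 0.023 dz 0.146
```

```bash
python3 -m jog '[{"dx":0,"dy":0.029,"dz":-0.007,"ax":0,"ay":0,"az":0,"grip":-1},{"dx":0,"dy":0.058,"dz":-0.011,"ax":0,"ay":0,"az":0,"grip":-1},{"dx":0,"dy":0.088,"dz":-0.013,"ax":0,"ay":0,"az":0,"grip":-1},{"dx":0,"dy":0.118,"dz":-0.013,"ax":0,"ay":0,"az":0,"grip":-1},{"dx":0,"dy":0.148,"dz":-0.011,"ax":0,"ay":0,"az":0,"grip":-1}]' 20
python3 -m jog '[{"dx":0,"dy":0.029,"dz":0.004,"ax":0,"ay":0,"az":0,"grip":-1},{"dx":0,"dy":0.058,"dz":0.011,"ax":0,"ay":0,"az":0,"grip":-1},{"dx":0,"dy":0.087,"dz":0.02,"ax":0,"ay":0,"az":0,"grip":-1},{"dx":0,"dy":0.115,"dz":0.031,"ax":0,"ay":0,"az":0,"grip":-1},{"dx":0,"dy":0.141,"dz":0.044,"ax":0,"ay":0,"az":0,"grip":-1}]' 20
```

```text
clock: 2.7
position: [0.3976, -0.317, 0.1892]
ee_rot: [0.001, 0.738, 0.675, -0.0]
contact_force: [-1.3, -3.6, 0.0]
width: 0.011
gripper_force: 19.8
clock: 3.12
position: [0.4323, -0.32, 0.1776]
ee_rot: [0.0, 0.738, 0.675, -0.0]
contact_force: [-2.9, -6.2, -0.1]
width: 0.0109
gripper_force: 19.9
```

```bash
python3 -m jog '[{"dx":-0.003,"dy":0.026,"dz":0.015,"ax":0,"ay":0,"az":0,"grip":-1},{"dx":-0.005,"dy":0.05,"dz":0.032,"ax":0,"ay":0,"az":0,"grip":-1},{"dx":-0.005,"dy":0.074,"dz":0.05,"ax":0,"ay":0,"az":0,"grip":-1},{"dx":-0.005,"dy":0.096,"dz":0.07,"ax":0,"ay":0,"az":0,"grip":-1},{"dx":-0.005,"dy":0.116,"dz":0.092,"ax":0,"ay":0,"az":0,"grip":-1}]' 20
python3 -m jog '[{"dx":0,"dy":0.019,"dz":0.023,"ax":0,"ay":0,"az":0,"grip":-1},{"dx":0,"dy":0.035,"dz":0.048,"ax":0,"ay":0,"az":0,"grip":-1},{"dx":0,"dy":0.05,"dz":0.073,"ax":0,"ay":0,"az":0,"grip":-1},{"dx":0,"dy":0.064,"dz":0.1,"ax":0,"ay":0,"az":0,"grip":-1},{"dx":0,"dy":0.064,"dz":0.1,"ax":0,"ay":0,"az":0,"grip":-1}]' 20
python3 - <<'E'
from h import *;from rig import manip
s=manip.get_state();d=manip.get_image("wrist");c=manip.get_image("scene")
cv2.imwrite("pics/w3.png",np.hstack([d["img"][:,56:456],cv2.resize(c["img"][220:350,220:355],(400,384))])[:,:,::-1])
E
```

```text
clock: 3.53
position: [0.4606, -0.3227, 0.1542]
ee_rot: [-0.001, 0.738, 0.675, 0.0]
contact_force: [-0.9, -1.8, 0.5]
width: 0.0113
gripper_force: 19.5
clock: 3.95
position: [0.4761, -0.3243, 0.1283]
ee_rot: [-0.001, 0.738, 0.675, -0.0]
contact_force: [-2.6, -2.6, -0.7]
width: 0.0111
gripper_force: 19.6
```

View pics/w3.png

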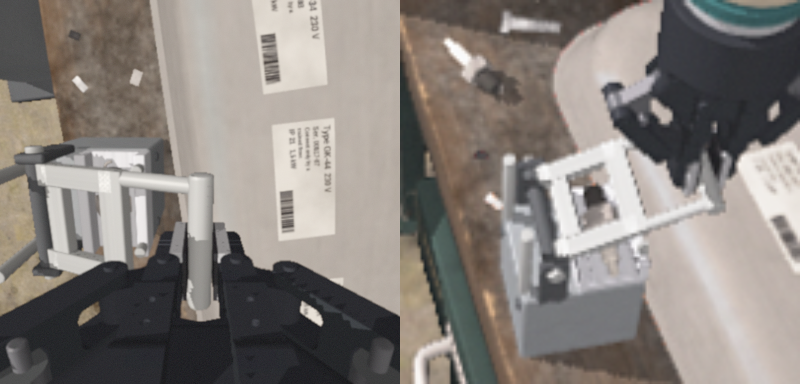

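The leaf is still gripped by its bar and is about 25° above closed, with the plug in its nest. I'll continue lowering it.

```bash
python3 -m jog '[{"dx":0,"dy":0.01,"dz":0.028,"ax":0,"ay":0,"az":0,"grip":-1},{"dx":0,"dy":0.019,"dz":0.057,"ax":0,"ay":0,"az":0,"grip":-1},{"dx":0,"dy":0.026,"dz":0.087,"ax":0,"ay":0,"az":0,"grip":-1},{"dx":0,"dy":0.032,"dz":0.123,"ax":0,"ay":0,"az":0,"grip":-1},{"dx":0,"dy":0.032,"dz":0.123,"ax":0,"ay":0,"az":0,"grip":-1}]' 20
python3 -m jog '[{"dx":0,"dy":0.002,"dz":0.01,"ax":0,"ay":0,"az":0,"grip":-1},{"dx":0,"dy":0.003,"dz":0.02,"ax":0,"ay":0,"az":0,"grip":-1},{"dx":0,"dy":0.003,"dz":0.03,"ax":0,"ay":0,"az":0,"grip":-1},{"dx":0,"dy":0.003,"dz":0.036,"ax":0,"ay":0,"az":0,"grip":-1},{"dx":0,"dy":0.003,"dz":0.036,"ax":0,"ay":0,"az":0,"grip":-1}]' 20
```

```text
clock: 4.47
position: [0.4822, -0.3248, 0.0973]
ee_rot: [-0.002, 0.738, 0.675, -0.001]
contact_force: [-6.5, -2.4, 0.5]
width: 0.0112
gripper_force: 19.6
clock: 4.88
position: [0.4823, -0.325, 0.0945]
ee_rot: [-0.001, 0.738, 0.675, -0.002]
contact_force: [-13.7, 2.2, 26.6]
width: 0.0113
gripper_force: 22.4
```

```bash
python3 -m jog '[{"dx":0,"dy":-0.01,"dz":-0.005,"ax":0,"ay":0,"az":0,"grip":-1},{"dx":0,"dy":-0.01,"dz":-0.005,"ax":0,"ay":0,"az":0,"grip":-1}]' 20
python3 - <<'E'
from h import *;from rig import manip
s=manip.get_state();d=manip.get_image("wrist");c=manip.get_image("scene")
cv2.imwrite("pics/w4.png",np.hstack([d["img"][:,56:456],cv2.resize(c["img"][220:350,220:355],(400,384))])[:,:,::-1])
E
```

```text
clock: 5.05
position: [0.4823, -0.325, 0.0947]
ee_rot: [0.001, 0.738, 0.675, 0.0]
contact_force: [-7.4, 1.6, 17.3]
width: 0.011
gripper_force: 21.4
```

View pics/w4.png

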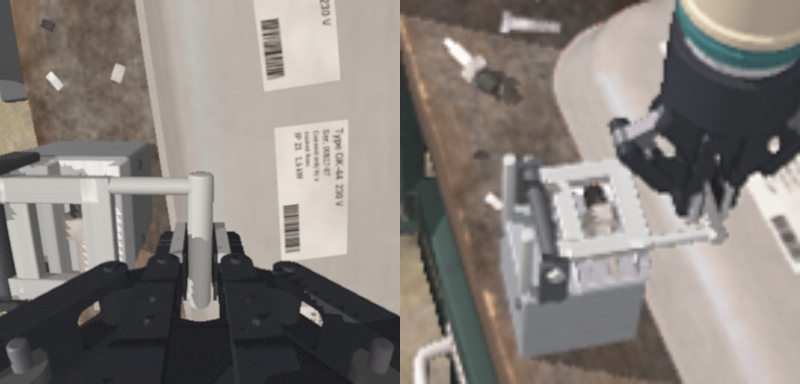

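The leaf looks level on its pins, and the upward reaction force confirms contact. I'll open moderately, since the finger has limited room beside the plate, and then rise.

```bash
python3 -m jog '[{"dx":0,"dy":0,"dz":-0.006,"ax":0,"ay":0,"az":0,"grip":-0.85},{"dx":0,"dy":0,"dz":-0.006,"ax":0,"ay":0,"az":0,"grip":-0.3},{"dx":0,"dy":0,"dz":-0.006,"ax":0,"ay":0,"az":0,"grip":-0.3},{"dx":0,"dy":0,"dz":-0.006,"ax":0,"ay":0,"az":0,"grip":-0.3},{"dx":0,"dy":0,"dz":-0.006,"ax":0,"ay":0,"az":0,"grip":-0.3}]' 20
python3 -m jog '[{"dx":0,"dy":0,"dz":-0.05,"ax":0,"ay":0,"az":0,"grip":-0.3},{"dx":0,"dy":0,"dz":-0.12,"ax":0,"ay":0,"az":0,"grip":-0.3},{"dx":0,"dy":0,"dz":-0.25,"ax":0,"ay":0,"az":0,"grip":-0.3},{"dx":0,"dy":0,"dz":-0.4,"ax":0,"ay":0,"az":0,"grip":-0.3},{"dx":0,"dy":0,"dz":-0.5,"ax":0,"ay":0,"az":0,"grip":-0.3}]' 20
python3 -m jog '[{"dx":0,"dy":0,"dz":-0.1,"ax":0,"ay":0,"az":0,"grip":-0.3},{"dx":0,"dy":0,"dz":-0.1,"ax":0,"ay":0,"az":0,"grip":-0.3},{"dx":0,"dy":0,"dz":-0.1,"ax":0,"ay":0,"az":0,"grip":-0.3}]' 20
python3 - <<'E'
from h import *;from rig import manip
d=manip.get_image("wrist");c=manip.get_image("scene")["img"]
cv2.imwrite("pics/w5.png",np.hstack([d["img"][:,56:456],np.vstack([cv2.resize(c[220:350,220:355],(400,234)),cv2.resize(c[95:185,180:300],(400,150))])])[:,:,::-1])
E
```

```text
clock: 5.57
position: [0.4831, -0.3249, 0.0928]
ee_rot: [0.0, 0.738, 0.675, 0.0]
contact_force: [0.5, 0.5, 0.9]
width: 0.0299
gripper_force: 0.0
clock: 5.98
position: [0.4836, -0.3255, 0.2207]
ee_rot: [0.002, 0.738, 0.675, 0.001]
contact_force: [0.1, -0.3, 0.0]
width: 0.0299
gripper_force: 0.0
clock: 6.23
position: [0.4835, -0.3256, 0.2444]
ee_rot: [0.002, 0.738, 0.675, 0.0]
contact_force: [-0.4, -0.0, -0.5]
width: 0.0301
gripper_force: 0.0
```

View pics/w5.png

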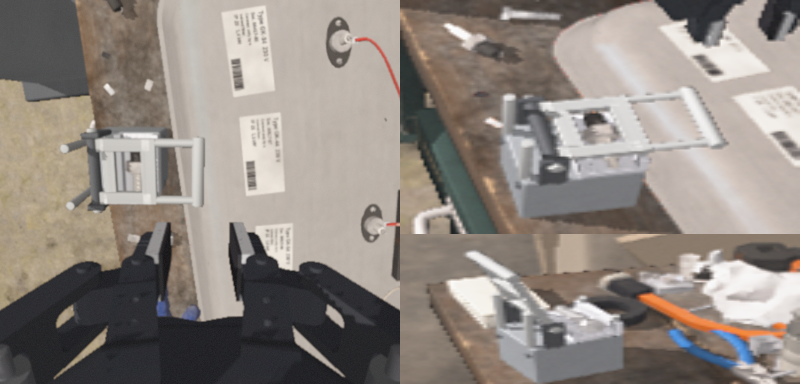

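The leaf lies closed over the plug, the gripper is clear, and the bolt fixture is still open.

```bash
python3 -c "
from rig import manip
print(manip.sign_off())"
```

```text
the job is handed in; nothing more can be done
None
```

I handed the job in at about 6.3 s: in the last pictures the spark plug's leaf lies closed on its pins with the plug in its nest, the bolt's fixture is still open and the gripper is clear; sign-off gave no verdict.

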